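Find the loose hold-down stud of the potter's wheel and hold its cover open

ROBOT

A 6-joint arm with a two-finger parallel gripper is mounted at the origin on the work surface. World frame = base frame: x ahead of the robot, y to its left, z up, the work surface at z = 0. Lengths are in mm, angles in rad, forces in N, time in s.
With the tool pointing down it reaches from about 300 to 775 mm from the base axis. Payload 14.6 kg.
Tool frame: the origin (TCP) lies midway between the tips of the shut fingers; the grasp point (between the pads) lies robot.grip_point_offset behind it (robot.grip_point_offset is the distance from the TCP to the grasp point, in mm); z points along the fingers, y is the line along which they close (so a half turn about z gives the same grasp; the last joint's range is limited). The gripper opens to 85 mm and grips with 20 to 120 N. Pads are 22 mm wide; open, the fingers measure 114 mm over their backs; the gripper's body (76 mm by 85 mm) begins 54 mm behind the grasp point. The pads swing forward as they close: fully open they stand 13 mm farther back than shut.
Start: joints at [1.167, 0.3, 1.521, -0, 1.321, -0.067], TCP at [181.755, 519.09, 231.281] pointing down, gripper open.
Joint ranges: [-3.03, 3.03], [-0.79, 2.21], [0.23, 2.52], [-1.04, 4.18], [0, 3.07], [-2.55, 2.55]. Speed limits (rad/s): [2.22, 2.22, 2.57, 3.14, 3.14, 3.14].

INTERFACE

Orientations are given as [roll, pitch, yaw] about the fixed x, y, z axes, in that order (R = Rz(yaw) Ry(pitch) Rx(roll)).
In Python, from station import observe, optics, job_done, robot gives the robot as it stands.
- The arm moves only by the shell command python3 -m crank 'ROWS' [FORCE]. ROWS is JSON, a list of rows, each an object with "offset": the shift along the tool's x, y, z in cm, a list of three; "rot": the turn, a rotation vector about the tool's x, y, z in degrees, a list of three; "jaw": the closure, from 0 (fully open) to 1 (shut). A call has exactly 10 rows; each row shifts and turns the commanded pose from where the row before left it, along the tool's axes as they then stand; what a row does not reach is not made up. A row lasts 1/12 s, in which the tool goes at most 41.7 mm and 7.16 degrees, less where a joint would pass 70% of its speed; a pose out of reach is approached as far as the arm can. A call is refused whole if a number of a shift passes 4.17 or a number of a turn 7.16, either way. A call with a gripper value outside its range is refused whole. The fingers move at their own pace and stop on an object; FORCE is the grip in N (left out, the last holds). Time passes only in rows, so rows that do not move let the fingers close, or fill a call up. It gives the time, the measured TCP pose, the force, the opening and the grip force at its end, in the units of the state.
- observe(): the state, without advancing time (a new reading comes with each control period).
- optics.read_camera(name): name is "scene" or "top"; returns a dict with "color" (420x560x3 uint8, blue, green, red), "fx", "fy", "cx", "cy" (pixels), "T" (4x4, takes a point from camera to world coordinates). Camera axes: x right, y down, z forward; pixel columns grow to the right and rows downward; lengths in mm; the calibration is good to about 2 mm. A picture is of the moment at which its call begins. There is no depth.
- job_done(): hands the job in; it is judged then, once.
The state is a dict: "t": time; "joint_pos": joint angles; "qvel": joint speeds; "tau": joint torques, N m; "eef_pos": TCP position; "orientation": TCP orientation; "contact_force": force on the tool from outside, world axes, zero at the start; "wrist_torque": the same for the moment, N m; "width": finger opening in mm; "gripper_force": force on a finger pad.
Only numpy, scipy, OpenCV 4.12 (cv2) and the standard library are available. Lean on these libraries where they do the work, as an engineer would, in place of code of your own. Each camera call takes 0.05 s, during which the arm holds its last target. There are 200 camera calls.

TASK

The potter's wheel wobbles because one of its three hold-down studs is loose. Tap each stud lightly on its top, going round from the left foot to the near foot to the right foot, to find the one that drops, knocking it right down; then lift that foot's yellow splash cover by its handle to well past half-way to upright and finish while still holding it open there, so that a mate can get a spanner on the nut. Leave the other two covers shut and do not disturb the other things on the bench.

Things in the scene. Friction and masses are not known exactly. Their poses are not given: they have to be found in the camera images.
- wheel: Bench-top potter's wheel fixed to the bench: red motor drum with aluminium wheel head (180 mm across, top 159 mm up, 2 pins 9 mm more), red control box (70 to 186 mm along +x), three grey lugs on rubber mounts at left, near and right. Origin on the bench under its axis; x to the control box, away from the robot within 15 deg. Outward from the axis each foot has hinge 135, stud 167, handle 222 mm.
- stud_left_top (a point): Top centre of the steel stud of the left foot (115 deg anticlockwise from the wheel's +x): 16 mm across, upright, top 88 mm above the bench, 24 mm out of its cover's opening. A sound stud is solid (gives under 2 mm); the loose one drops 7 mm under about 2.5 N, stops solid and stays down. They look alike; which is loose changes.
- stud_left (a joint): How far the left stud has dropped, in m: 0 at the start, 0.007 for a loose stud knocked right down.
- cover_left_handle (a point): Middle of the dark handle bar of the left foot's yellow cover: round, 10 mm thick, 46 mm clear between its legs, level, parallel to the hinge (square to the outward line), 90 mm above the bench when shut, 25 mm outside the cover's edge; it turns between the fingers. From above a finger fits on each side, opened to 50 mm.
- cover_left_hinge (a point): Middle of the left cover's hinge pin, 61 mm above the bench, on the cover's side next to the wheel. The cover (62 mm outward, 60 mm wide, top at 64 mm) swings up towards the wheel. When shut, the handle bar is 87 mm outward of the pin and 29 mm higher.
- cover_left (a joint): Angle of the left cover in rad: 0 shut, growing as it is lifted, 0.79 half-way to upright, stop at 1.3. A light spring pulls it shut (about 1 N at the handle when shut, 2 N lifted); it falls shut if let go.
- stud_near_top (a point): Top centre of the steel stud of the near foot (180 deg, the one nearest the robot): 16 mm across, upright, top 88 mm above the bench, 24 mm out of its cover's opening. A sound stud is solid (gives under 2 mm); the loose one drops 7 mm under about 2.5 N, stops solid and stays down. They look alike; which is loose changes.
- stud_near (a joint): How far the near stud has dropped, in m: 0 at the start, 0.007 for a loose stud knocked right down.
- cover_near_handle (a point): Middle of the dark handle bar of the near foot's yellow cover: round, 10 mm thick, 46 mm clear between its legs, level, parallel to the hinge (square to the outward line), 90 mm above the bench when shut, 25 mm outside the cover's edge; it turns between the fingers. From above a finger fits on each side, opened to 50 mm.
- cover_near_hinge (a point): Middle of the near cover's hinge pin, 61 mm above the bench, on the cover's side next to the wheel. The cover (62 mm outward, 60 mm wide, top at 64 mm) swings up towards the wheel. When shut, the handle bar is 87 mm outward of the pin and 29 mm higher.
- cover_near (a joint): Angle of the near cover in rad: 0 shut, growing as it is lifted, 0.79 half-way to upright, stop at 1.3. A light spring pulls it shut (about 1 N at the handle when shut, 2 N lifted); it falls shut if let go.
- stud_right_top (a point): Top centre of the steel stud of the right foot (115 deg clockwise from the wheel's +x): 16 mm across, upright, top 88 mm above the bench, 24 mm out of its cover's opening. A sound stud is solid (gives under 2 mm); the loose one drops 7 mm under about 2.5 N, stops solid and stays down. They look alike; which is loose changes.
- stud_right (a joint): How far the right stud has dropped, in m: 0 at the start, 0.007 for a loose stud knocked right down.
- cover_right_handle (a point): Middle of the dark handle bar of the right foot's yellow cover: round, 10 mm thick, 46 mm clear between its legs, level, parallel to the hinge (square to the outward line), 90 mm above the bench when shut, 25 mm outside the cover's edge; it turns between the fingers. From above a finger fits on each side, opened to 50 mm.
- cover_right_hinge (a point): Middle of the right cover's hinge pin, 61 mm above the bench, on the cover's side next to the wheel. The cover (62 mm outward, 60 mm wide, top at 64 mm) swings up towards the wheel. When shut, the handle bar is 87 mm outward of the pin and 29 mm higher.
- cover_right (a joint): Angle of the right cover in rad: 0 shut, growing as it is lifted, 0.79 half-way to upright, stop at 1.3. A light spring pulls it shut (about 1 N at the handle when shut, 2 N lifted); it falls shut if let go.
- bowl: Bystander: small terracotta bowl, 110 mm across, 60 mm high, to the left of the wheel. Origin at the centre of its foot.
- glaze: Bystander: white glaze jar with a blue cap, 66 mm across, 85 mm high, to the right of the wheel. Origin at the centre of its underside.
- spanner: Bystander: steel spanner, 190 mm long, lying on the bench near the robot, right of the middle. Origin under its middle.
- brush: Bystander: brush, 180 mm long, lying on the bench near the robot, left of the middle. Origin under its middle.

How it is judged (in metres and radians):
On the way, in this order (a step that is already met when the one before it is completed fails the run):
1. the fingers tap the left stud (over 1 N) (contact force between the fingers and stud_left above 1 N), for 0.02 s.
2. the fingers tap the near stud (over 1 N) (contact force between the fingers and stud_near above 1 N), for 0.02 s.
3. the fingers tap the right stud (over 1 N) (contact force between the fingers and stud_right above 1 N), for 0.02 s.
At the end, for the whole second after the job is handed in: The loose stud has been knocked down by more than 4 mm; the fingers hold its cover (over 0.5 N on it), lifted beyond 0.75 rad (43 deg) and still (under 0.15 rad/s); the other two covers are shut (within 0.06 rad) (((value of joint stud_left above 0.004 m and value of joint cover_left above 0.75 rad and contact force between the fingers and cover_left above 0.5 N and velocity of joint cover_left between -0.15 and 0.15 rad/s and value of joint each of cover_near, cover_right below 0.06 rad) or (value of joint stud_near above 0.004 m and value of joint cover_near above 0.75 rad and contact force between the fingers and cover_near above 0.5 N and velocity of joint cover_near between -0.15 and 0.15 rad/s and value of joint each of cover_left, cover_right below 0.06 rad) or (value of joint stud_right above 0.004 m and value of joint cover_right above 0.75 rad and contact force between the fingers and cover_right above 0.5 N and velocity of joint cover_right between -0.15 and 0.15 rad/s and value of joint each of cover_left, cover_near below 0.06 rad))); the arm keeps its last pose, push and grip.
It fails at once if a cover is lifted (over 0.25 rad) although its stud has not been found to drop ((value of joint cover_left above 0.25 rad and value of joint stud_left below 0.004 m) or (value of joint cover_near above 0.25 rad and value of joint stud_near below 0.004 m) or (value of joint cover_right above 0.25 rad and value of joint stud_right below 0.004 m)).
It fails at once if a stud is struck hard (over 80 N) in place of a light tap (contact force between the fingers and stud_left above 80 N or contact force between the fingers and stud_near above 80 N or contact force between the fingers and stud_right above 80 N).
It fails at once if a thing on the bench is pushed away (over 30 mm) (distance of any of bowl, glaze, spanner, brush from where it was at the start of the episode above 0.03 m).
It fails at once if the bowl or the glaze jar is tipped (over 0.4 rad) (angle between any of bowl, glaze's own z axis and vertical above 0.4 rad).
It also fails if it takes over 64 s, if anything falls off the work surface, if the arm or the gripper's body presses on something with over 40 N, if the wrist force passes 120 N, or if a joint passes its speed limit or range.

## Working session

There is one attempt and no reset: what is moved stays moved. The work goes in short steps, Python scripts to look and compute and a shell command to move; the robot and the scene stay as the last step left them, time stands still between calls to the robot, and variables do not carry over. Pictures are saved under pics/ and viewed, at most 10 in all, crops included, and the job is handed in when it is done.

```bash
mkdir -p pics; python3 - <<'E'
from station import observe, optics, robot
import cv2,numpy as np
for n in("scene","top"):
    d=optics.read_camera(n); cv2.imwrite(f"pics/{n}0.png",d["color"]); print(n,d["fx"],d["fy"],d["cx"],d["cy"],np.round(d["T"],4).tolist())
print(robot.grip_point_offset); print(observe())
E
```

```text
scene 413.5339634803064 413.5339634803064 282.27328075686654 209.65021695755732 [[-0.8934, 0.3197, -0.3158, 915.0604], [0.4492, 0.6511, -0.6118, 739.611], [0.01, -0.6884, -0.7253, 949.0277], [0.0, 0.0, 0.0, 1.0]]
top 443.40680246589864 443.40680246589864 278.2255611276053 217.8584390663718 [[-0.0065, -0.9911, 0.1333, 348.4397], [-1.0, 0.0056, -0.0074, 2.3882], [0.0066, -0.1333, -0.9911, 1504.26], [0.0, 0.0, 0.0, 1.0]]
18.700000000000003
{'t': 0.1, 'joint_pos': array([ 1.16737781e+00,  3.00425912e-01,  1.52149973e+00,  2.04240373e-05,
        1.32068681e+00, -6.66059891e-02]), 'qvel': array([-4.04909266e-04,  9.76696721e-04, -2.12451618e-03, -9.48082541e-05,
       -1.58069444e-04,  1.42388766e-03]), 'tau': array([ 5.37539909e-04, -5.44369197e+01, -3.62377167e+01, -2.47251000e-05,
        2.99240644e-03,  1.23759605e-05]), 'eef_pos': array([181.68759146, 518.91405577, 230.78051082]), 'orientation': array([-3.14057643e+00, -8.76141978e-05,  2.80477502e+00]), 'contact_force': array([-0.43004041,  0.27877711, -0.59511973]), 'wrist_torque': array([-0.00718621,  0.03688452,  0.01910294]), 'gripper_force': 0.0, 'width': 85.36895275803434}
```

View pics/top0.png

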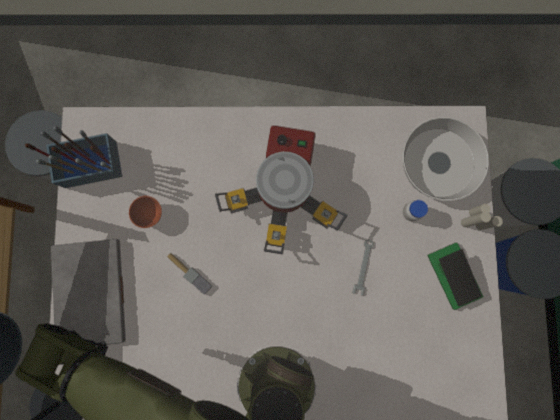

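View pics/scene0.png

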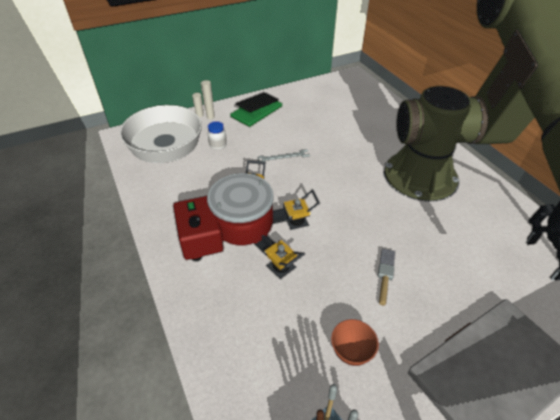

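The top view shows the wheel head near (285,180), with handles at about (221,201), (274,249) and (340,217). The bowl is at (145,212), the jar at (417,210), the brush at (190,273) and the spanner at (365,265). I'll enlarge this area next.

```bash
python3 - <<'E'
import cv2
a=cv2.imread("pics/top0.png")[145:265,200:360]
cv2.imwrite("pics/top0c.png",cv2.convertScaleAbs(cv2.resize(a,None,fx=5,fy=5,interpolation=cv2.INTER_CUBIC),alpha=1.6))
E
```

```text
(no output)
```

View pics/top0c.png

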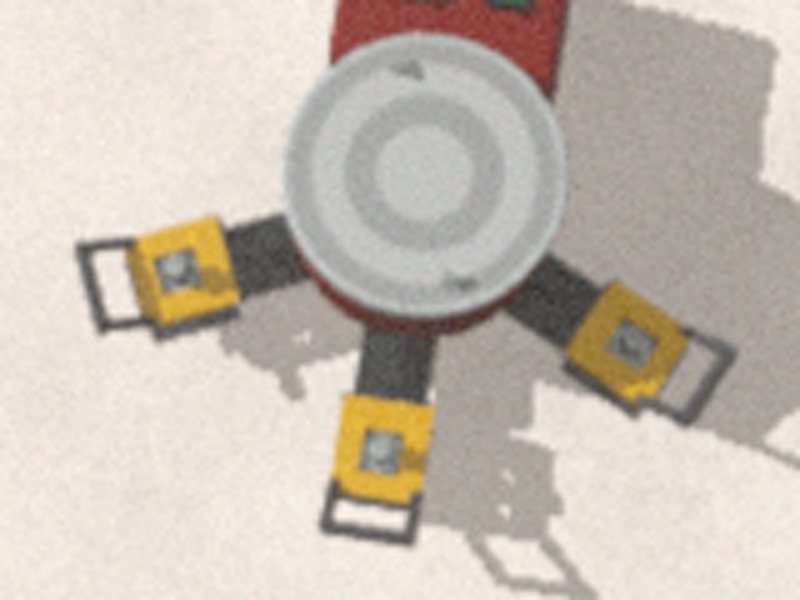

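The crop shows the wheel head centre at (424,174). Studs are at left (180,269), near (382,451) and right (631,343). Handle bars are at left (92,288), near (368,534) and right (711,384).

```bash
cat > h.py <<'E'
import numpy as np
from station import optics
from scipy.optimize import least_squares
A=dict(left=np.radians(115),near=np.pi,right=-np.radians(115))
def proj(d,P):
    T=np.array(d["T"]); p=(np.asarray(P,float)-T[:3,3])@T[:3,:3]
    return np.c_[d["fx"]*p[:,0]/p[:,2]+d["cx"],d["fy"]*p[:,1]/p[:,2]+d["cy"]]
def pt(w,foot,r,z):
    a=w[2]+A[foot]; return [w[0]+r*np.cos(a),w[1]+r*np.sin(a),z]
E
python3 - <<'E'
from h import *
d=optics.read_camera("top")
u=np.array([(424,174),(180,269),(382,451),(631,343),(92,288),(368,534),(711,384)],float)
u=(u+.5)/5-.5+[200,145]
M=lambda w:[[w[0],w[1],159]]+[pt(w,f,167,88) for f in A]+[pt(w,f,222,90) for f in A]
s=least_squares(lambda w:(proj(d,M(w))-u).ravel(),[550,0,0])
w=s.x;print(w,np.degrees(w[2]));print(s.fun.reshape(-1,2).round(2))
for f in A: print(f,"stud",np.round(pt(w,f,167,88),1),"handle",np.round(pt(w,f,222,90),1),"outward deg",np.degrees(w[2]+A[f]), "handle reach",np.hypot(*pt(w,f,222,0)[:2]))
def bench(px,z):
    T=np.array(d["T"]);v=T[:3,:3]@[(px[0]-d["cx"])/d["fx"],(px[1]-d["cy"])/d["fy"],1];return (T[:3,3]+v*(z-T[2,3])/v[2]).round()
for n,p,z in(("bowl",(145,212),60),("jar",(417,210),85),("brush",(190,273),10),("spanner",(365,265),5)):print(n,bench(p,z))
E
```

```text
[ 6.49426796e+02 -2.80715494e+01 -1.64213995e-01] -9.408768847535377
[[ 0.14  0.01]
 [-1.03 -0.38]
 [ 0.   -0.17]
 [ 1.18 -0.57]
 [ 0.07  0.31]
 [ 0.08  0.15]
 [-0.45  0.62]]
left stud [604.5 132.8  88. ] handle [589.8 185.8  90. ] outward deg 105.59123115246463 handle reach 618.3224996664763
near stud [484.7  -0.8  88. ] handle [430.4   8.2  90. ] outward deg 170.59123115246462 handle reach 430.49181965077395
right stud [ 555.1 -165.9   88. ] handle [ 524.  -211.2   90. ] outward deg -124.40876884753537 handle reach 564.9495719218419
bowl [565. 429.  60.]
jar [ 563. -459.   85.]
brush [365. 287.  10.]
spanner [ 388. -300.    5.]
```

```bash
python3 -m crank '[{"offset":[-3.3,-1.4,0],"rot":[0,0,0],"jaw":1},{"offset":[-3.3,-1.4,0],"rot":[0,0,0],"jaw":1},{"offset":[-3.3,-1.4,0],"rot":[0,0,0],"jaw":1},{"offset":[-3.3,-1.4,0],"rot":[0,0,0],"jaw":1},{"offset":[-3.3,-1.4,0],"rot":[0,0,0],"jaw":1},{"offset":[-3.3,-1.4,0],"rot":[0,0,0],"jaw":1},{"offset":[-3.3,-1.4,0],"rot":[0,0,0],"jaw":1},{"offset":[-3.3,-1.4,0],"rot":[0,0,0],"jaw":1},{"offset":[-3.3,-1.4,0],"rot":[0,0,0],"jaw":1},{"offset":[-3.3,-1.4,0],"rot":[0,0,0],"jaw":1}]' 40
cat >> h.py <<'E'
W=np.array([649.43,-28.07,-0.16421])
def go(target):
    from station import observe
    from scipy.spatial.transform import Rotation as R
    o=observe(); Rm=R.from_euler("xyz",o["orientation"]).as_matrix()
    print("tool cm",((np.asarray(target)-o["eef_pos"])@Rm/10).round(2),"pos",o["eef_pos"].round(1),"F",o["contact_force"].round(1),"width",round(o["width"],1),"t",o["t"],"ydir",np.degrees(np.arctan2(Rm[1,1],Rm[0,1])).round(1),"j",o["joint_pos"].round(2))
E
python3 -c "
from h import *
go(pt(W,'left',167,130))"
```

```text
t: 0.98
eef_pos: [448.0, 276.4, 231.2]
orientation: [-3.142, -0.0, 2.805]
contact_force: [0.2, 1.2, 0.7]
width: 0.1
gripper_force: 0.0
tool cm [-19.52  -8.38  10.12] pos [448.  276.4 231.2] F [0.2 1.2 0.7] width 0.1 t 0.9833 ydir 70.7 j [ 0.48  0.25  1.59  0.    1.31 -0.75]
```

```bash
python3 -m crank '[{"offset":[-3.1,-1.3,0],"rot":[0,0,0],"jaw":1},{"offset":[-3.3,-1.4,0],"rot":[0,0,0],"jaw":1},{"offset":[-3.2,-1.4,0],"rot":[0,0,0],"jaw":1},{"offset":[-3.2,-1.4,0],"rot":[0,0,0],"jaw":1},{"offset":[-3.2,-1.4,0],"rot":[0,0,0],"jaw":1},{"offset":[-2.5,-1.1,0],"rot":[0,0,0],"jaw":1},{"offset":[-0.9,-0.4,1.0],"rot":[0,0,0],"jaw":1},{"offset":[0,0,3],"rot":[0,0,0],"jaw":1},{"offset":[0,0,3],"rot":[0,0,0],"jaw":1},{"offset":[0,0,3],"rot":[0,0,0],"jaw":1}]' 
python3 -c "
from h import *
import cv2
go(pt(W,'left',167,92))
d=optics.read_camera('scene')
p=proj(d,[pt(W,f,167,88) for f in A]);print(p)
c=p[0].astype(int);a=d['color'][c[1]-70:c[1]+50,c[0]-80:c[0]+80];print(c)
cv2.imwrite('pics/s1.png',cv2.convertScaleAbs(cv2.resize(a,None,fx=5,fy=5,interpolation=cv2.INTER_CUBIC),alpha=1.5))
go(pt(W,'left',167,92))
"
```

```text
t: 1.82
eef_pos: [601.8, 134.6, 129.5]
orientation: [-3.142, -0.0, 2.805]
contact_force: [0.8, -0.1, -0.6]
width: -0.4
gripper_force: 0.0
tool cm [-0.32 -0.08  3.75] pos [601.8 134.6 129.5] F [ 0.8 -0.1 -0.6] width -0.4 t 1.8167 ydir 70.7 j [ 0.16  0.54  1.43  0.    1.17 -1.07]
[[280.83348471 246.83182115]
 [297.0232143  200.4695712 ]
 [252.26493164 173.83235283]]
[280 246]
tool cm [-0.57  0.05  3.09] pos [599.3 134.3 122.9] F [-1.8 -0.1 -6.5] width -0.1 t 1.8667 ydir 70.7 j [ 0.16  0.55  1.43  0.    1.17 -1.07]
```

View pics/s1.png

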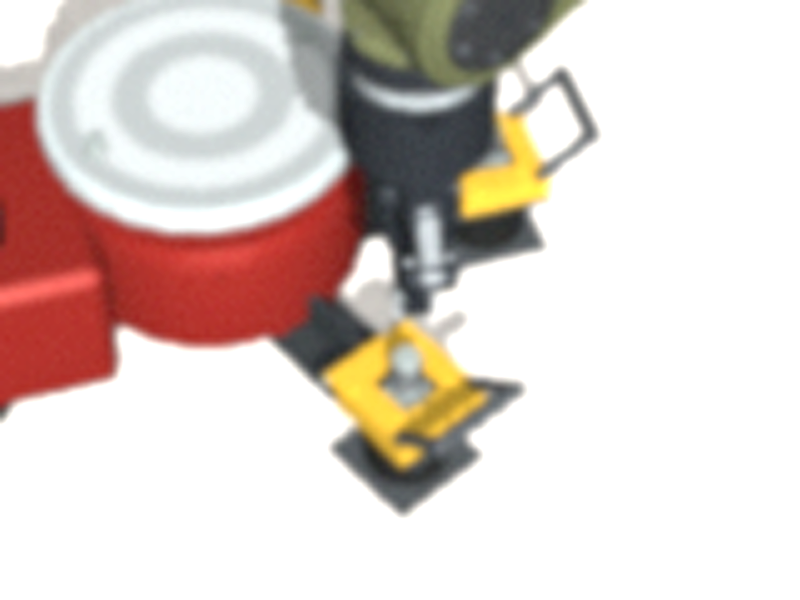

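The stud top shows at crop (406,350), which is full-image (281.2,246.0). My model predicts (280.8,246.8), so the fit is good. The fingertip is at crop (412,300), above the stud.

```bash
python3 -m crank '[{"offset":[-0.5,0,0.8],"rot":[0,0,0],"jaw":1},{"offset":[0,0,0.8],"rot":[0,0,0],"jaw":1},{"offset":[0,0,0.6],"rot":[0,0,0],"jaw":1},{"offset":[0,0,0.4],"rot":[0,0,0],"jaw":1},{"offset":[0,0,0],"rot":[0,0,0],"jaw":1},{"offset":[0,0,0],"rot":[0,0,0],"jaw":1},{"offset":[0,0,0],"rot":[0,0,0],"jaw":1},{"offset":[0,0,0],"rot":[0,0,0],"jaw":1},{"offset":[0,0,0],"rot":[0,0,0],"jaw":1},{"offset":[0,0,0],"rot":[0,0,0],"jaw":1}]' 
python3 -c "
from h import *
go(pt(W,'left',167,88))
"
```

```text
t: 2.7
eef_pos: [607.1, 132.9, 105.5]
orientation: [3.141, 0.0, 2.805]
contact_force: [-0.8, -0.3, 0.5]
width: -0.3
gripper_force: 0.0
tool cm [ 0.24 -0.09  1.75] pos [607.1 132.9 105.5] F [-0.8 -0.3  0.5] width -0.3 t 2.7 ydir 70.7 j [ 0.16  0.58  1.43 -0.    1.13 -1.08]
```

```bash
python3 -m crank '[{"offset":[0.2,-0.1,0.5],"rot":[0,0,0],"jaw":1},{"offset":[0,0,0.4],"rot":[0,0,0],"jaw":1},{"offset":[0,0,0.3],"rot":[0,0,0],"jaw":1},{"offset":[0,0,0.1],"rot":[0,0,0],"jaw":1},{"offset":[0,0,0.1],"rot":[0,0,0],"jaw":1},{"offset":[0,0,0.1],"rot":[0,0,0],"jaw":1},{"offset":[0,0,0.1],"rot":[0,0,0],"jaw":1},{"offset":[0,0,0.1],"rot":[0,0,0],"jaw":1},{"offset":[0,0,0],"rot":[0,0,0],"jaw":1},{"offset":[0,0,0],"rot":[0,0,0],"jaw":1}]' 
python3 -c "
from h import *
go(pt(W,'left',167,88))
"
```

```text
t: 3.53
eef_pos: [604.8, 132.6, 88.3]
orientation: [3.142, 0.0, 2.805]
contact_force: [-0.9, -0.3, 0.4]
width: -0.2
gripper_force: 0.0
tool cm [0.03 0.01 0.03] pos [604.8 132.6  88.3] F [-0.9 -0.3  0.4] width -0.2 t 3.5333 ydir 70.7 j [ 0.16  0.6   1.45 -0.    1.1  -1.08]
```

```bash
python3 -m crank '[{"offset":[0,0,0.05],"rot":[0,0,0],"jaw":1},{"offset":[0,0,0.05],"rot":[0,0,0],"jaw":1},{"offset":[0,0,0.05],"rot":[0,0,0],"jaw":1},{"offset":[0,0,0.05],"rot":[0,0,0],"jaw":1},{"offset":[0,0,0.05],"rot":[0,0,0],"jaw":1},{"offset":[0,0,0],"rot":[0,0,0],"jaw":1},{"offset":[0,0,0],"rot":[0,0,0],"jaw":1},{"offset":[0,0,0],"rot":[0,0,0],"jaw":1},{"offset":[0,0,0],"rot":[0,0,0],"jaw":1},{"offset":[0,0,0],"rot":[0,0,0],"jaw":1}]'
```

```text
t: 4.37
eef_pos: [604.8, 132.6, 85.8]
orientation: [3.142, 0.0, 2.805]
contact_force: [0.6, 0.3, 1.5]
width: -0.3
gripper_force: 0.5
```

```bash
python3 -m crank '[{"offset":[0,0,0.05],"rot":[0,0,0],"jaw":1},{"offset":[0,0,0.05],"rot":[0,0,0],"jaw":1},{"offset":[0,0,0.05],"rot":[0,0,0],"jaw":1},{"offset":[0,0,0.05],"rot":[0,0,0],"jaw":1},{"offset":[0,0,0],"rot":[0,0,0],"jaw":1},{"offset":[0,0,0],"rot":[0,0,0],"jaw":1},{"offset":[0,0,0],"rot":[0,0,0],"jaw":1},{"offset":[0,0,0],"rot":[0,0,0],"jaw":1},{"offset":[0,0,0],"rot":[0,0,0],"jaw":1},{"offset":[0,0,0],"rot":[0,0,0],"jaw":1}]'
```

```text
t: 5.2
eef_pos: [604.7, 132.5, 83.7]
orientation: [-3.141, -0.0, 2.805]
contact_force: [0.3, 0.4, 0.4]
width: 0.1
gripper_force: 0.2
```

```bash
python3 -m crank '[{"offset":[0,0,0.05],"rot":[0,0,0],"jaw":1},{"offset":[0,0,0.05],"rot":[0,0,0],"jaw":1},{"offset":[0,0,0.05],"rot":[0,0,0],"jaw":1},{"offset":[0,0,0.05],"rot":[0,0,0],"jaw":1},{"offset":[0,0,0.05],"rot":[0,0,0],"jaw":1},{"offset":[0,0,0.05],"rot":[0,0,0],"jaw":1},{"offset":[0,0,0],"rot":[0,0,0],"jaw":1},{"offset":[0,0,0],"rot":[0,0,0],"jaw":1},{"offset":[0,0,0],"rot":[0,0,0],"jaw":1},{"offset":[0,0,0],"rot":[0,0,0],"jaw":1}]'
python3 -c "
from h import *
import cv2
go(pt(W,'left',167,88))
d=optics.read_camera('scene')
a=d['color'][176:296,200:360]
cv2.imwrite('pics/s2.png',cv2.convertScaleAbs(cv2.resize(a,None,fx=5,fy=5,interpolation=cv2.INTER_CUBIC),alpha=1.5))
"
```

```text
t: 6.03
eef_pos: [604.8, 132.6, 81.1]
orientation: [3.142, -0.0, 2.805]
contact_force: [-3.1, -1.3, 5.5]
width: 0.1
gripper_force: 2.7
tool cm [ 0.03  0.01 -0.69] pos [604.8 132.6  81.1] F [-3.1 -1.3  5.5] width 0.1 t 6.0333 ydir 70.7 j [ 0.16  0.6   1.45  0.    1.09 -1.08]
```

View pics/s2.png

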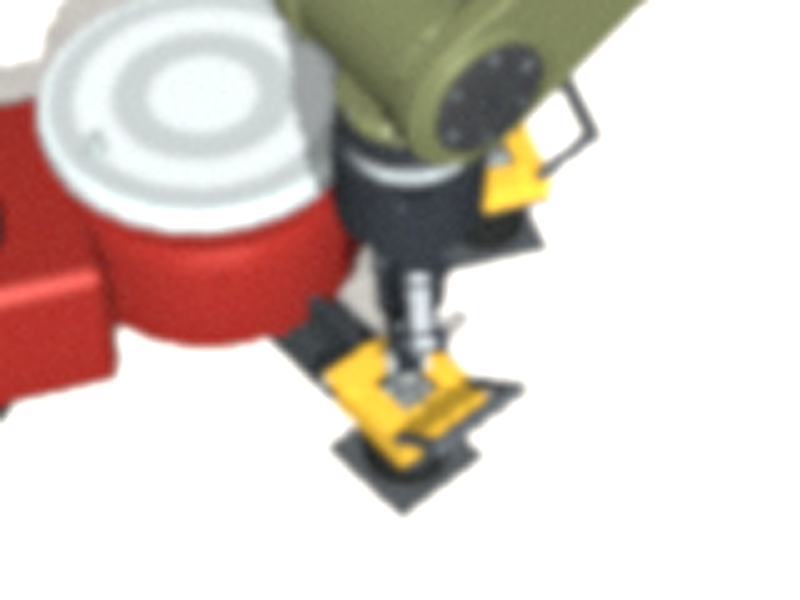

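The picture shows the left stud pressed down into the cover opening at crop (410,375). The tip stopped solid at z=81, a 7 mm drop, so the left stud is the loose one. Next I tap the near stud.

```bash
python3 -m crank '[{"offset":[0,0,-2],"rot":[0,0,0],"jaw":1},{"offset":[0,0,-2],"rot":[0,0,0],"jaw":1},{"offset":[1.2,-2.7,0],"rot":[0,0,0],"jaw":1},{"offset":[1.3,-3.2,0],"rot":[0,0,0],"jaw":1},{"offset":[1.3,-3.2,0],"rot":[0,0,0],"jaw":1},{"offset":[1.3,-3.2,0],"rot":[0,0,0],"jaw":1},{"offset":[1.1,-2.7,0],"rot":[0,0,0],"jaw":1},{"offset":[0.7,-1.6,0],"rot":[0,0,0],"jaw":1},{"offset":[0,0,1],"rot":[0,0,0],"jaw":1},{"offset":[0,0,0.5],"rot":[0,0,0],"jaw":1}]'
python3 -m crank '[{"offset":[0,0,0.3],"rot":[0,0,0],"jaw":1},{"offset":[0,0,0.2],"rot":[0,0,0],"jaw":1},{"offset":[0,0,0.2],"rot":[0,0,0],"jaw":1},{"offset":[0,0,0.1],"rot":[0,0,0],"jaw":1},{"offset":[0,0,0],"rot":[0,0,0],"jaw":1},{"offset":[0,0,0],"rot":[0,0,0],"jaw":1},{"offset":[0,0,0],"rot":[0,0,0],"jaw":1},{"offset":[0,0,0],"rot":[0,0,0],"jaw":1},{"offset":[0,0,0],"rot":[0,0,0],"jaw":1},{"offset":[0,0,0],"rot":[0,0,0],"jaw":1}]'
python3 -c "
from h import *
go(pt(W,'near',167,88))
"
```

```text
t: 6.92
eef_pos: [484.6, -1.7, 105.2]
orientation: [3.142, 0.0, 2.803]
contact_force: [-0.8, -0.2, 0.5]
width: -0.2
gripper_force: 0.0
t: 7.75
eef_pos: [484.9, -1.3, 97.9]
orientation: [3.142, 0.0, 2.805]
contact_force: [0.7, 0.4, 0.0]
width: 0.0
gripper_force: 0.0
tool cm [0.04 0.04 0.99] pos [484.9  -1.3  97.9] F [0.7 0.4 0. ] width 0.0 t 7.75 ydir 70.7 j [-0.08  0.32  1.84 -0.    0.99 -1.31]
```

```bash
python3 -m crank '[{"offset":[0,0,0.3],"rot":[0,0,0],"jaw":1},{"offset":[0,0,0.3],"rot":[0,0,0],"jaw":1},{"offset":[0,0,0.2],"rot":[0,0,0],"jaw":1},{"offset":[0,0,0.1],"rot":[0,0,0],"jaw":1},{"offset":[0,0,0.05],"rot":[0,0,0],"jaw":1},{"offset":[0,0,0.05],"rot":[0,0,0],"jaw":1},{"offset":[0,0,0.03],"rot":[0,0,0],"jaw":1},{"offset":[0,0,0.03],"rot":[0,0,0],"jaw":1},{"offset":[0,0,0],"rot":[0,0,0],"jaw":1},{"offset":[0,0,0],"rot":[0,0,0],"jaw":1}]'
```

```text
t: 8.58
eef_pos: [484.8, -1.3, 87.5]
orientation: [-3.142, 0.0, 2.805]
contact_force: [-3.7, -1.1, 5.3]
width: -0.0
gripper_force: 2.8
```

```bash
python3 -m crank '[{"offset":[0,0,0.04],"rot":[0,0,0],"jaw":1},{"offset":[0,0,0.04],"rot":[0,0,0],"jaw":1},{"offset":[0,0,0.04],"rot":[0,0,0],"jaw":1},{"offset":[0,0,0],"rot":[0,0,0],"jaw":1},{"offset":[0,0,0],"rot":[0,0,0],"jaw":1},{"offset":[0,0,0],"rot":[0,0,0],"jaw":1},{"offset":[0,0,0],"rot":[0,0,0],"jaw":1},{"offset":[0,0,0],"rot":[0,0,0],"jaw":1},{"offset":[0,0,0],"rot":[0,0,0],"jaw":1},{"offset":[0,0,0],"rot":[0,0,0],"jaw":1}]'
python3 -c "
from h import *
go(pt(W,'right',167,120))
"
```

```text
t: 9.42
eef_pos: [484.9, -1.3, 87.3]
orientation: [3.142, 0.0, 2.805]
contact_force: [-9.8, -0.3, 21.5]
width: 0.4
gripper_force: 10.1
tool cm [-12.06 -13.21  -3.27] pos [484.9  -1.3  87.3] F [-9.8 -0.3 21.5] width 0.4 t 9.4167 ydir 70.7 j [-0.08  0.34  1.84 -0.    0.96 -1.31]
```

```bash
python3 -m crank '[{"offset":[0,0,-2],"rot":[0,0,0],"jaw":1},{"offset":[0,0,-1.3],"rot":[0,0,0],"jaw":1},{"offset":[-2,-2.2,0],"rot":[0,0,0],"jaw":1},{"offset":[-2,-2.2,0],"rot":[0,0,0],"jaw":1},{"offset":[-2,-2.2,0],"rot":[0,0,0],"jaw":1},{"offset":[-2,-2.2,0],"rot":[0,0,0],"jaw":1},{"offset":[-2,-2.2,0],"rot":[0,0,0],"jaw":1},{"offset":[-2.05,-2.2,0],"rot":[0,0,0],"jaw":1},{"offset":[0,0,1],"rot":[0,0,0],"jaw":1},{"offset":[0,0,0.5],"rot":[0,0,0],"jaw":1}]'
python3 -m crank '[{"offset":[0,0,0.3],"rot":[0,0,0],"jaw":1},{"offset":[0,0,0.2],"rot":[0,0,0],"jaw":1},{"offset":[0,0,0.1],"rot":[0,0,0],"jaw":1},{"offset":[0,0,0],"rot":[0,0,0],"jaw":1},{"offset":[0,0,0],"rot":[0,0,0],"jaw":1},{"offset":[0,0,0],"rot":[0,0,0],"jaw":1},{"offset":[0,0,0],"rot":[0,0,0],"jaw":1},{"offset":[0,0,0],"rot":[0,0,0],"jaw":1},{"offset":[0,0,0],"rot":[0,0,0],"jaw":1},{"offset":[0,0,0],"rot":[0,0,0],"jaw":1}]'
python3 -c "
from h import *
go(pt(W,'right',167,88))
"
```

```text
t: 10.25
eef_pos: [554.8, -166.7, 102.8]
orientation: [3.142, -0.001, 2.803]
contact_force: [-0.4, 0.1, -1.0]
width: 0.0
gripper_force: 0.0
t: 11.08
eef_pos: [554.9, -165.7, 98.0]
orientation: [-3.142, 0.0, 2.805]
contact_force: [0.6, -0.1, -0.9]
width: 0.1
gripper_force: 0.0
tool cm [-0.02 -0.01  1.  ] pos [ 554.9 -165.7   98. ] F [ 0.6 -0.1 -0.9] width 0.1 t 11.0833 ydir 70.7 j [-0.35  0.5   1.57 -0.    1.07 -1.59]
```

```bash
python3 -m crank '[{"offset":[0,0,0.3],"rot":[0,0,0],"jaw":1},{"offset":[0,0,0.3],"rot":[0,0,0],"jaw":1},{"offset":[0,0,0.2],"rot":[0,0,0],"jaw":1},{"offset":[0,0,0.1],"rot":[0,0,0],"jaw":1},{"offset":[0,0,0.05],"rot":[0,0,0],"jaw":1},{"offset":[0,0,0.05],"rot":[0,0,0],"jaw":1},{"offset":[0,0,0.05],"rot":[0,0,0],"jaw":1},{"offset":[0,0,0.05],"rot":[0,0,0],"jaw":1},{"offset":[0,0,0.05],"rot":[0,0,0],"jaw":1},{"offset":[0,0,0],"rot":[0,0,0],"jaw":1}]'
```

```text
t: 11.92
eef_pos: [555.0, -165.7, 87.4]
orientation: [-3.142, 0.0, 2.805]
contact_force: [-5.8, 1.8, 10.5]
width: 0.4
gripper_force: 5.4
```

```bash
python3 -m crank '[{"offset":[0,0,-2],"rot":[0,0,0],"jaw":1},{"offset":[0,0,-3],"rot":[0,0,0],"jaw":1},{"offset":[0,0,-3],"rot":[0,0,-4],"jaw":1},{"offset":[0,0,-3],"rot":[0,0,-5],"jaw":1},{"offset":[0,0,-2],"rot":[0,0,-6],"jaw":1},{"offset":[0,0,0],"rot":[0,0,-6],"jaw":1},{"offset":[0,0,0],"rot":[0,0,-6],"jaw":1},{"offset":[0,0,0],"rot":[0,0,-5],"jaw":0.4},{"offset":[0,0,0],"rot":[0,0,-2.9],"jaw":0.4},{"offset":[0,0,0],"rot":[0,0,0],"jaw":0.4}]'
python3 -c "
from h import *
go(pt(W,'left',222,130))
"
```

```text
t: 12.75
eef_pos: [554.9, -165.7, 216.5]
orientation: [-3.141, 0.0, -2.867]
contact_force: [-0.0, -0.2, 0.1]
width: 36.2
gripper_force: 0.0
tool cm [-12.88  32.89   8.65] pos [ 554.9 -165.7  216.5] F [-0.  -0.2  0.1] width 36.2 t 12.75 ydir 105.7 j [-0.35  0.38  1.45 -0.    1.31 -2.2 ]
```

```bash
python3 -m crank '[{"offset":[-1.2,3,0],"rot":[0,0,0],"jaw":0.4},{"offset":[-1.3,3.3,0],"rot":[0,0,0],"jaw":0.4},{"offset":[-1.3,3.3,0],"rot":[0,0,0],"jaw":0.4},{"offset":[-1.3,3.3,0],"rot":[0,0,0],"jaw":0.4},{"offset":[-1.3,3.3,0],"rot":[0,0,0],"jaw":0.4},{"offset":[-1.3,3.3,0],"rot":[0,0,0],"jaw":0.4},{"offset":[-1.3,3.3,0],"rot":[0,0,0],"jaw":0.4},{"offset":[-1.3,3.3,0],"rot":[0,0,0],"jaw":0.4},{"offset":[-1.3,3.3,0],"rot":[0,0,0],"jaw":0.4},{"offset":[-1.3,3.4,0],"rot":[0,0,0],"jaw":0.4}]'
python3 -m crank '[{"offset":[0,0,2],"rot":[0,0,0],"jaw":0.4},{"offset":[0,0,3],"rot":[0,0,0],"jaw":0.4},{"offset":[0,0,2],"rot":[0,0,0],"jaw":0.4},{"offset":[0,0,1],"rot":[0,0,0],"jaw":0.4},{"offset":[0,0,0],"rot":[0,0,0],"jaw":0.4},{"offset":[0,0,0],"rot":[0,0,0],"jaw":0.4},{"offset":[0,0,0],"rot":[0,0,0],"jaw":0.4},{"offset":[0,0,0],"rot":[0,0,0],"jaw":0.4},{"offset":[0,0,0],"rot":[0,0,0],"jaw":0.4},{"offset":[0,0,0],"rot":[0,0,0],"jaw":0.4}]'
python3 -c "
from h import *
import cv2
go(pt(W,'left',222,72))
d=optics.read_camera('scene')
p=proj(d,[pt(W,'left',222,90)]);print((p-[200,186])*5)
a=d['color'][186:306,200:360]
cv2.imwrite('pics/s3.png',cv2.convertScaleAbs(cv2.resize(a,None,fx=5,fy=5,interpolation=cv2.INTER_CUBIC),alpha=1.5))
"
```

```text
t: 13.58
eef_pos: [590.9, 186.6, 216.6]
orientation: [-3.142, 0.0, -2.872]
contact_force: [0.5, -0.5, 0.0]
width: 51.1
gripper_force: 0.0
t: 14.42
eef_pos: [591.2, 184.9, 137.3]
orientation: [-3.142, 0.001, -2.869]
contact_force: [0.2, 0.7, 0.2]
width: 51.1
gripper_force: 0.0
tool cm [0.12 0.12 6.53] pos [591.2 184.9 137.3] F [0.2 0.7 0.2] width 51.1 t 14.4167 ydir 105.6 j [ 0.24  0.54  1.41 -0.    1.19 -1.6 ]
[[475.88224668 364.39452867]]
```

View pics/s3.png

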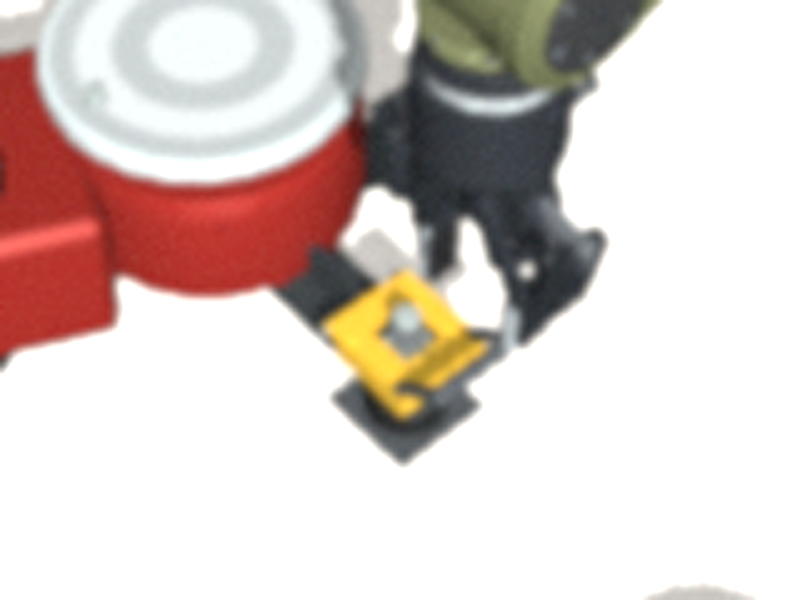

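The stud top now sits lower, at crop (404,316) against about (406,300) before, so it has dropped. The fingers straddle the handle bar, whose middle is near (470,364). The model predicts (476,364).

```bash
python3 -m crank '[{"offset":[0.1,0.1,1],"rot":[0,0,0],"jaw":0.4},{"offset":[0,0,1],"rot":[0,0,0],"jaw":0.4},{"offset":[0,0,1],"rot":[0,0,0],"jaw":0.4},{"offset":[0,0,1],"rot":[0,0,0],"jaw":0.4},{"offset":[0,0,0.8],"rot":[0,0,0],"jaw":0.4},{"offset":[0,0,0.6],"rot":[0,0,0],"jaw":0.4},{"offset":[0,0,0.6],"rot":[0,0,0],"jaw":0.4},{"offset":[0,0,0.5],"rot":[0,0,0],"jaw":0.4},{"offset":[0,0,0],"rot":[0,0,0],"jaw":0.4},{"offset":[0,0,0],"rot":[0,0,0],"jaw":0.4}]'
python3 -c "
from h import *
go(pt(W,'left',222,72))"
```

```text
t: 15.3
eef_pos: [589.8, 185.6, 71.4]
orientation: [-3.142, -0.0, -2.869]
contact_force: [-0.3, 0.0, -0.0]
width: 51.2
gripper_force: 0.0
tool cm [-0.01  0.02 -0.06] pos [589.8 185.6  71.4] F [-0.3  0.  -0. ] width 51.2 t 15.3 ydir 105.6 j [ 0.25  0.62  1.46 -0.    1.07 -1.6 ]
```

No contact on the way down. Now I close on the bar.

```bash
python3 -m crank '[{"offset":[0,0,0],"rot":[0,0,0],"jaw":0.6},{"offset":[0,0,0],"rot":[0,0,0],"jaw":0.7},{"offset":[0,0,0],"rot":[0,0,0],"jaw":0.8},{"offset":[0,0,0],"rot":[0,0,0],"jaw":0.9},{"offset":[0,0,0],"rot":[0,0,0],"jaw":1},{"offset":[0,0,0],"rot":[0,0,0],"jaw":1},{"offset":[0,0,0],"rot":[0,0,0],"jaw":1},{"offset":[0,0,0],"rot":[0,0,0],"jaw":1},{"offset":[0,0,0],"rot":[0,0,0],"jaw":1},{"offset":[0,0,0],"rot":[0,0,0],"jaw":1}]' 30
python3 - <<'E'
from h import *
p=lambda t:(87*np.cos(t)-29*np.sin(t),87*np.sin(t)+29*np.cos(t))
T=np.linspace(0,1,21); P=np.array([p(t) for t in T])
print(np.diff(P,axis=0).round(1).tolist(),P[-1])
go(pt(W,'left',222,72))
E
```

```text
t: 16.13
eef_pos: [589.8, 185.5, 71.6]
orientation: [-3.141, 0.0, -2.869]
contact_force: [1.7, -3.0, 1.1]
width: 9.1
gripper_force: 29.2
[[-1.6, 4.3], [-1.8, 4.2], [-2.0, 4.1], [-2.2, 4.0], [-2.4, 3.9], [-2.6, 3.8], [-2.8, 3.7], [-2.9, 3.5], [-3.1, 3.4], [-3.3, 3.2], [-3.4, 3.0], [-3.6, 2.9], [-3.7, 2.7], [-3.8, 2.5], [-4.0, 2.3], [-4.1, 2.1], [-4.2, 1.9], [-4.3, 1.7], [-4.3, 1.5], [-4.4, 1.2]] [22.60364205 88.87674255]
tool cm [ 0.    0.03 -0.04] pos [589.8 185.5  71.6] F [ 1.7 -3.   1.1] width 9.1 t 16.1333 ydir 105.6 j [ 0.25  0.61  1.46 -0.    1.07 -1.6 ]
```

```bash
python3 -m crank '[{"offset":[0,-0.16,-0.43],"rot":[0,0,0],"jaw":1},{"offset":[0,-0.18,-0.42],"rot":[0,0,0],"jaw":1},{"offset":[0,-0.2,-0.41],"rot":[0,0,0],"jaw":1},{"offset":[0,-0.22,-0.4],"rot":[0,0,0],"jaw":1},{"offset":[0,-0.24,-0.39],"rot":[0,0,0],"jaw":1},{"offset":[0,-0.26,-0.38],"rot":[0,0,0],"jaw":1},{"offset":[0,-0.28,-0.37],"rot":[0,0,0],"jaw":1},{"offset":[0,-0.29,-0.35],"rot":[0,0,0],"jaw":1},{"offset":[0,-0.31,-0.34],"rot":[0,0,0],"jaw":1},{"offset":[0,-0.33,-0.32],"rot":[0,0,0],"jaw":1}]'
```

```text
t: 16.97
eef_pos: [596.1, 163.0, 110.8]
orientation: [3.14, 0.001, -2.869]
contact_force: [-4.0, 12.0, 7.4]
width: 8.8
gripper_force: 29.4
```

```bash
python3 -m crank '[{"offset":[0,-0.34,-0.3],"rot":[0,0,0],"jaw":1},{"offset":[0,-0.36,-0.29],"rot":[0,0,0],"jaw":1},{"offset":[0,-0.37,-0.27],"rot":[0,0,0],"jaw":1},{"offset":[0,-0.38,-0.25],"rot":[0,0,0],"jaw":1},{"offset":[0,-0.4,-0.23],"rot":[0,0,0],"jaw":1},{"offset":[0,-0.41,-0.21],"rot":[0,0,0],"jaw":1},{"offset":[0,-0.42,-0.19],"rot":[0,0,0],"jaw":1},{"offset":[0,-0.43,-0.17],"rot":[0,0,0],"jaw":1},{"offset":[0,-0.43,-0.15],"rot":[0,0,0],"jaw":1},{"offset":[0,-0.44,-0.12],"rot":[0,0,0],"jaw":1}]'
python3 - <<'E'
from h import *
import cv2
go(pt(W,'left',157.6,131))
d=optics.read_camera('scene')
a=d['color'][186:306,200:360]
cv2.imwrite('pics/s4.png',cv2.convertScaleAbs(cv2.resize(a,None,fx=5,fy=5,interpolation=cv2.INTER_CUBIC),alpha=1.5))
E
```

```text
t: 17.8
eef_pos: [607.0, 124.0, 132.7]
orientation: [3.141, 0.001, -2.869]
contact_force: [-2.5, 4.7, 7.3]
width: 8.3
gripper_force: 30.7
tool cm [-0.   -0.02  0.17] pos [607.  124.  132.7] F [-2.5  4.7  7.3] width 8.3 t 17.8 ydir 105.6 j [ 0.14  0.54  1.41  0.    1.18 -1.7 ]
```

View pics/s4.png

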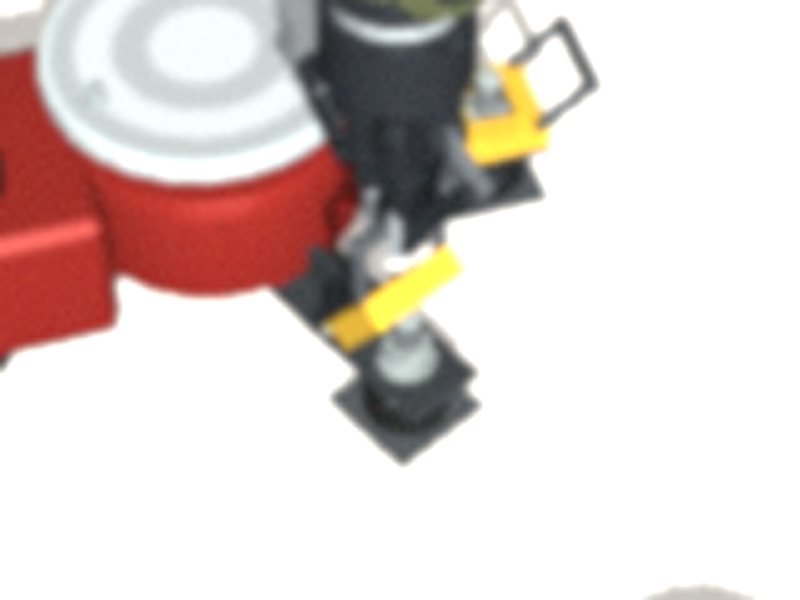

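The left cover is up at about 1 rad, with its yellow edge from crop (345,335) to (455,260) and the nut exposed at (405,360). The other covers are shut. I'll let it settle and then check.

```bash
python3 -m crank '[{"offset":[0,0,0],"rot":[0,0,0],"jaw":1},{"offset":[0,0,0],"rot":[0,0,0],"jaw":1},{"offset":[0,0,0],"rot":[0,0,0],"jaw":1},{"offset":[0,0,0],"rot":[0,0,0],"jaw":1},{"offset":[0,0,0],"rot":[0,0,0],"jaw":1},{"offset":[0,0,0],"rot":[0,0,0],"jaw":1},{"offset":[0,0,0],"rot":[0,0,0],"jaw":1},{"offset":[0,0,0],"rot":[0,0,0],"jaw":1},{"offset":[0,0,0],"rot":[0,0,0],"jaw":1},{"offset":[0,0,0],"rot":[0,0,0],"jaw":1}]'
python3 -c "
from station import job_done, observe
o=observe();print(o['width'],o['gripper_force'],o['eef_pos'])
if o['width']>7 and o['gripper_force']>10: print(job_done())"
```

```text
t: 18.68
eef_pos: [607.0, 124.0, 132.7]
orientation: [3.141, 0.001, -2.869]
contact_force: [-3.5, 4.1, 7.3]
width: 8.6
gripper_force: 30.6
8.634196679870158 30.64283788204193 [606.99319204 124.00998569 132.71198654]
the job is handed in; nothing more can be done
None
```

The left stud is the loose one: it dropped 7 mm, while the near and right studs stayed solid. I handed the job in with the arm holding the left cover open at about 1 rad and the other two covers shut; no verdict came back.

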